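# Press the fitting flanged sleeve into the bearing housing

## Robot

A 6-joint arm with a two-finger parallel gripper is mounted at the origin on a cart in front of the work surface, level with it; the furniture and walls round the work are solid. World frame = base frame: x ahead of the robot, y to its left, z up, the work surface at z = 0. Lengths are in m, angles in rad, forces in N, time in s.
With the tool pointing down it reaches from about 0.375 to 0.9 m from the base axis. Payload 3.1 kg.
Tool frame: the origin (TCP) lies at the very end of the fingers, on their centre line; the grasp point (between the pads) lies 19 mm behind it; z points along the fingers, y is the line along which they close (so a half turn about z gives the same grasp; the last joint's range is limited). The gripper opens to 87 mm and grips with 3 to 60 N. Pads are 19 mm wide; open, the fingers measure 117 mm over their backs; the gripper's body (75 mm by 190 mm) begins 51 mm behind the grasp point.
Start: joints at [-1.421, 0.527, 1.433, -0, 1.181, -0.178], TCP at [0.201, -0.592, 0.223] pointing down, gripper open.
Joint ranges: [-3.08, 3.08], [-0.75, 2.2], [0.22, 2.44], [-1.43, 4.57], [0, 2.65], [-2.85, 2.85]. Speed limits (rad/s): [2.79, 2.79, 3.14, 3.14, 3.14, 3.14].

## Interface

Orientations are given as a unit quaternion [x, y, z, w].
In Python, from rig import status, viewer, robot gives the robot as it stands.
- The arm moves only by the tool arm_command, never from a script. Its arguments are lists of equal length, an entry for each row: "delta_rot": the turn, a rotation vector about the tool's x, y, z in degrees, a list of three; "delta_pos": the shift along the tool's x, y, z in m, a list of three; "gripper": the closure, from -1 (fully open) to 1 (shut). In form: {"delta_rot": [[rx, ry, rz], ...], "delta_pos": [[dx, dy, dz], ...], "gripper": [gripper, ...]}. A call has 1 to 12 rows; each row is the pose to reach, as a shift and turn from the pose commanded when the call began, along the tool's axes at that moment; what a row does not reach only later rows make up. A row lasts 1/12 s, in which the tool goes at most 41.7 mm and 7.16 degrees, less where a joint would pass 70% of its speed; a pose out of reach is approached as far as the arm can. A call with a gripper value outside its range is refused whole. The fingers move at their own pace and stop on an object; "grip_force" is the grip in N (left out, the last holds). Time passes only in rows, so rows that repeat a pose let the fingers close. It gives the time, the measured TCP pose, the force, the opening and the grip force at its end, in the units of the state.
- status.get_obs(): the state, without advancing time (a new reading comes with each control period).
- viewer.camera(name): name is "scene" or "top" or "wrist"; returns a dict with "pixels" (480x640x3 uint8, blue, green, red), "fx", "fy", "cx", "cy" (pixels), "pose" (4x4, takes a point from camera to world coordinates); the wrist camera has in their place "mount" (4x4, takes a point from camera to tool coordinates, whose origin is the TCP and whose axes are the flange's). Camera axes: x right, y down, z forward; pixel columns grow to the right and rows downward; lengths in m; the calibration is good to about 2 mm. The wrist camera is an equidistant fisheye: a pixel r from the principal point sees the ray r / f radians off the axis. A picture is of the moment at which its call begins: read the wrist's pose just before it. There is no depth.
- robot.hand_in(): hands the job in; it is judged then, once.
The state is a dict: "time": time; "q": joint angles; "joint_velocities": joint speeds; "joint_torque": joint torques, N m; "position": TCP position; "tool_rot": TCP orientation; "ft_force": force on the tool from outside, world axes, zero at the start; "moment": the same for the moment, N m; "grip_width": finger opening in m; "grip_force": force on a finger pad.
Only numpy, scipy, OpenCV 4.12 (cv2) and the standard library are available. Lean on these libraries where they do the work, as an engineer would, in place of code of your own. Each camera call takes 0.05 s, during which the arm holds its last target. There are 200 camera calls.

## Task

Three bronze flanged sleeves stand on the bench. Take the one that fits the bore of the bearing housing, the middle one in size, and press it into the bore until its flange bottoms flush on the housing's face; let go of it and leave the other two sleeves standing where they are.

Things in the scene. Friction and masses are not known exactly. Their poses are not given: they have to be found in the camera images.
- bore_mouth (a point): Centre of the bore's mouth on the machined top face of the bearing housing, 44 mm above the bench; z up, along the bore. Fixed: a grey round boss, 76 mm in diameter, on a foot 132 mm long (y) and 78 mm wide (x) with a bolt at either end. The bore is vertical, 33 mm in diameter, with a conical lead-in from 44 mm at the face to 33 mm at 7 mm depth.
- bore_disc (a joint): Travel, in m, of a tight steel disc that fills the bore; at 0 its top is 10 mm below the face (start: 0 to 0.004, range to 0.018). A sleeve put in rests on it, flange 10 to 14 mm proud, and when pressed drives it down ahead of its nose against a steady friction of about 9 N until the flange meets the face. It does not spring back.
- sleeve_b_centre (a point): Middle sleeve, the one that fits, 56 mm tall, 0.1 to 0.2 kg, upright, dull bronze; this point is half-way up, 28 mm above its nose and 4 mm above its flange's underside; z is its axis, up. From below: nose 22 mm wide, tapering out to 30 mm over 6 mm; round barrel 30 mm, to 24 mm up; flange 56 mm, from 24 to 30 mm; hub to grip by 34 mm, from 30 to 56 mm. The three sleeves swap places.
- sleeve_a_centre (a point): Smallest sleeve, a bystander, same shape and material, upright on the bench, 42 mm tall; this point is half-way up, 21 mm above its nose; z is its axis, up. Barrel 20 mm, flange 34 mm (it would fall into the bore's mouth), hub 22 mm in diameter.
- sleeve_c_centre (a point): Largest sleeve, a bystander, same shape and material, upright on the bench, 56 mm tall; this point is half-way up, 28 mm above its nose; z is its axis, up. Barrel 44 mm (too thick for the bore), flange 76 mm, hub 50 mm in diameter.
Not all that is in view belongs to the job. Leave any blue look-alike of the part that bears sleeve_b_centre alone.

How it is judged:
By the outcome, as a careful person would: the job done as asked, in the order asked, and still so for the second after the job is handed in, with the robot touching nothing.
It also fails if it takes over 42 s, if anything falls off the work surface, if the arm or the gripper's body presses on something with over 40 N, if the wrist force passes 120 N, or if a joint passes its speed limit or range.

## Working session

There is one attempt and no reset: what is moved stays moved. The work goes in short steps, Python scripts to look and compute and a tool call to move; the robot and the scene stay as the last step left them, time stands still between calls to the robot, and variables do not carry over. Pictures are saved under pics/ and viewed, at most 10 in all, crops included, and the job is handed in when it is done.

Besides the shell and the picture viewer there is one more tool, called after "Request:" as name(argument=value, ...) on one line, values as JSON. arm_command: Moves the arm, as the interface text tells. Its arguments: {"type":"object","properties":{"delta_rot":{"type":"array","items":{"type":"array","items":{"type":"number"}}},"delta_pos":{"type":"array","items":{"type":"array","items":{"type":"number"}}},"gripper":{"type":"array","items":{"type":"number"}},"grip_force":{"type":"number"}},"required":["delta_rot","delta_pos","gripper"]}

```bash
mkdir -p pics
cat > h.py <<'E'
import cv2,numpy as np
from rig import status,viewer,robot
def snap(n,f):
    c=viewer.camera(n); cv2.imwrite(f,c['pixels']); np.save(f+'.npy',c,allow_pickle=True); return c
def ray(c,u,v,z):
    P=np.array(c['pose']); d=P[:3,:3]@np.array([(u-c['cx'])/c['fx'],(v-c['cy'])/c['fy'],1]); o=P[:3,3]
    return o+d*(z-o[2])/d[2]
E
python3 - <<'E'
from h import *
a=snap('top','pics/top.png');b=snap('scene','pics/scene.png')
for c in(a,b):print(c['fx'],c['cx'],c['cy'],np.round(c['pose'],3))
o=status.get_obs();print(o['time'],o['position'],o['tool_rot'],o['ft_force'],o['grip_width'])
E
```

```text
465.6694931972487 319.73576405073635 234.3817970250338 [[ 0.022 -0.997  0.068  0.418]
 [-1.    -0.022  0.006 -0.091]
 [-0.005 -0.068 -0.998  0.924]
 [ 0.     0.     0.     1.   ]]
602.1116399269073 321.18106330639887 239.01408214624573 [[-0.895 -0.288  0.34   0.149]
 [-0.446  0.569 -0.692  0.603]
 [ 0.006 -0.771 -0.637  0.701]
 [ 0.     0.     0.     1.   ]]
0.1 [ 0.20115387 -0.59106389  0.22167227] [ 9.86599855e-01  1.63155796e-01  1.88060299e-05 -9.55082782e-04] [ 0.17753116 -0.79724612  0.19127713] 0.08671375262374474
```

View pics/top.png

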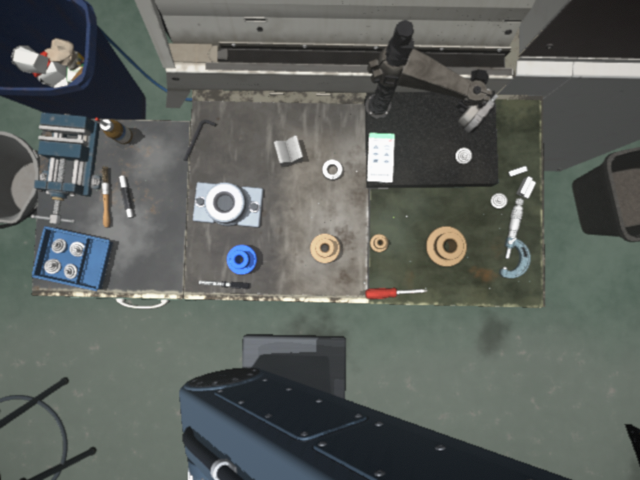

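View pics/scene.png

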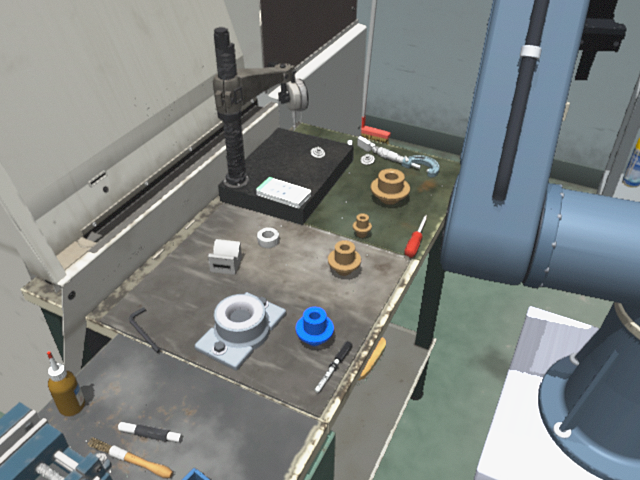

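Top view: bronze sleeves at (325,248) middle, (379,243) small and (447,246) large. There is a blue look-alike at (242,259), a grey ring at (332,169), and the housing at (225,202). By size and colour I choose (325,248). Next I measure it and check with a close crop.

```bash
cat > m.py <<'E'
from h import *
def L(f): return np.load(f+'.npy',allow_pickle=True).item()
def blob(c,box):
    x0,y0,x1,y1=box; hsv=cv2.cvtColor(c['pixels'],cv2.COLOR_BGR2HSV)
    m=cv2.inRange(hsv,(8,70,70),(25,255,255)); k=np.zeros_like(m);k[y0:y1,x0:x1]=m[y0:y1,x0:x1]
    cs,_=cv2.findContours(k,cv2.RETR_EXTERNAL,cv2.CHAIN_APPROX_NONE)
    return max(cs,key=cv2.contourArea)
def circ(c,pts,z):
    p=np.array([ray(c,u,v,z)[:2] for u,v in pts.reshape(-1,2)],np.float32)*1000
    return cv2.fitEllipse(p.reshape(-1,1,2))
E
python3 - <<'E'
from m import *
t=L('pics/top.png');s=L('pics/scene.png')
for b in((300,225,350,275),(365,228,392,258),(415,215,480,280)):
    print('top',circ(t,blob(t,b),.03))
# housing: bright boss top ring
g=cv2.cvtColor(t['pixels'],cv2.COLOR_BGR2GRAY)
big=[]
for (img,box) in((t,(185,165,275,240)),(t,(295,218,400,278)),(s,(185,270,295,370)),(s,(310,200,410,290))):
    x0,y0,x1,y1=box;big.append(cv2.resize(img['pixels'][y0:y1,x0:x1],(400,300),interpolation=cv2.INTER_CUBIC))
cv2.imwrite('pics/crop.png',np.vstack([np.hstack(big[:2]),np.hstack(big[2:])]))
E
```

```text
top ((453.2894287109375, -95.7652816772461), (53.76504135131836, 53.8924446105957), 172.4174041748047)
top ((465.66229248046875, -198.62168884277344), (33.11834716796875, 33.68635559082031), 82.47986602783203)
top ((462.13262939453125, -328.0192565917969), (77.11461639404297, 77.70379638671875), 155.38348388671875)
```

View pics/crop.png

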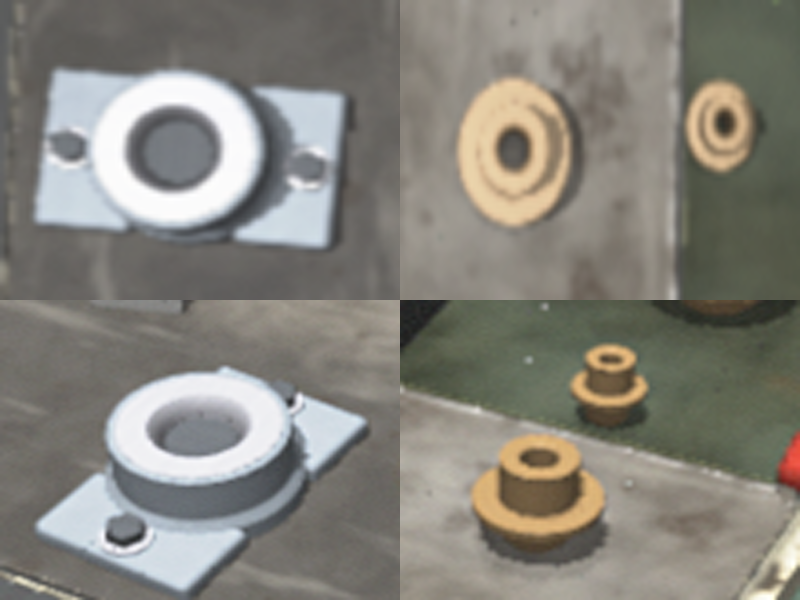

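Crop shows housing boss with bore, and the middle bronze sleeve clearly larger than the small one next to it. The measured flanges (54, 33 and 77 mm) confirm the choice. Next, the bore.

Run:
```python
from m import *
t=L('pics/top.png');s=L('pics/scene.png')
for n,c,b in(('top',t,(195,170,262,235)),('scene',s,(205,280,272,350))):
    g=cv2.cvtColor(c['pixels'],cv2.COLOR_BGR2GRAY);x0,y0,x1,y1=b
    for th in(205,220,230):
        k=np.zeros_like(g);k[y0:y1,x0:x1]=(g[y0:y1,x0:x1]>th)*255
        cs,h=cv2.findContours(k,cv2.RETR_CCOMP,cv2.CHAIN_APPROX_NONE)
        for q in sorted(cs,key=cv2.contourArea)[-2:]:
            if len(q)>20: print(n,th,np.round(np.concatenate([np.ravel(e) for e in circ(c,q,.044)]),1))
# sleeve in scene: hub top outline at z=.056, brighter bronze
hsv=cv2.cvtColor(s['pixels'],cv2.COLOR_BGR2HSV);print('scene flange',circ(s,blob(s,(325,235,365,282)),.03))
m=cv2.inRange(cv2.cvtColor(t['pixels'],cv2.COLOR_BGR2HSV),(100,180,80),(125,255,255));m[:230]=0;m[:,:215]=0;m[:,280:]=0;m[285:]=0
cs,_=cv2.findContours(m,cv2.RETR_EXTERNAL,cv2.CHAIN_APPROX_NONE);print('blue',circ(t,max(cs,key=cv2.contourArea),.03))
```

```text
top 205 [536.6  98.9  44.2  44.6  76.1]
top 205 [538.1 102.5  67.1  83.4 155.5]
top 220 [536.4  98.9  44.8  45.8  70.4]
top 220 [536.6  98.7  68.4  68.5  83.9]
top 230 [536.5  98.8  45.9  46.4  73.8]
top 230 [536.6  98.7  67.1  67.3  60.9]
scene 205 [533.1  98.6  42.5  44.5  99.5]
scene 205 [529.4  96.1  70.4  84.7 105.5]
scene 220 [533.3  97.9  44.8  45.6  59.8]
scene 220 [534.1  96.9  68.1  69.3 176.6]
scene 230 [533.3  97.6  45.8  46.7  53.9]
scene 230 [533.8  97.   65.8  66.4 132.1]
scene flange ((451.3702392578125, -99.1534652709961), (51.40414047241211, 85.81608581542969), 22.7138614654541)
blue ((420.8246154785156, 70.46641540527344), (3.168942928314209, 10.65134048461914), 161.18678283691406)
```

Request:
arm_command(delta_rot=[[0,0,0],[0,0,0],[0,0,0],[0,0,0],[0,0,0],[0,0,0],[0,0,0],[0,0,0],[0,0,0],[0,0,0],[0,0,0],[0,0,0]], delta_pos=[[0.025,-0.024,0],[0.05,-0.049,0],[0.075,-0.073,0],[0.1,-0.097,0],[0.125,-0.122,0],[0.15,-0.146,0],[0.175,-0.17,0],[0.2,-0.195,0],[0.225,-0.219,0],[0.25,-0.243,0],[0.275,-0.268,0],[0.3,-0.292,0]], gripper=[-1,-1,-1,-1,-1,-1,-1,-1,-1,-1,-1,-1])

```text
time: 1.1
position: [0.3914, -0.2168, 0.2224]
tool_rot: [0.987, 0.163, -0.0, -0.0]
ft_force: [1.0, -0.4, -0.1]
grip_width: 0.0871
grip_force: 0.0
```

Request:
arm_command(delta_rot=[[0,0,0],[0,0,0],[0,0,0],[0,0,0],[0,0,0],[0,0,0],[0,0,0],[0,0,0]], delta_pos=[[0.025,-0.024,0.02],[0.05,-0.049,0.04],[0.075,-0.073,0.06],[0.098,-0.096,0.08],[0.098,-0.096,0.08],[0.098,-0.096,0.08],[0.098,-0.096,0.08],[0.098,-0.096,0.08]], gripper=[-1,-1,-1,-1,-1,-1,-1,-1])

```text
time: 1.77
position: [0.4534, -0.0974, 0.1431]
tool_rot: [0.987, 0.163, 0.001, 0.001]
ft_force: [0.7, -0.5, 1.0]
grip_width: 0.0868
grip_force: 0.0
```

Run:
```python
from h import *
o=status.get_obs();c=snap('wrist','pics/w1.png');np.save('pics/o1.npy',o,allow_pickle=True)
print({k:np.round(v,4) for k,v in o.items()});print(c['fx'],c['cx'],c['cy'],np.round(c['mount'],4))
```

```text
{'time': np.float64(1.7667), 'q': array([-4.531e-01,  4.431e-01,  1.909e+00, -4.000e-04,  7.881e-01,
        7.914e-01]), 'joint_velocities': array([-0.014 , -0.0106, -0.0006,  0.001 , -0.0016,  0.0018]), 'joint_torque': array([ 5.23100e-01, -3.30584e+01, -1.08412e+01,  7.35000e-02,
       -1.22000e-02, -3.60000e-03]), 'position': array([ 0.4534, -0.0974,  0.1431]), 'tool_rot': array([9.867e-01, 1.626e-01, 5.000e-04, 5.000e-04]), 'ft_force': array([ 0.7412, -0.4532,  0.9856]), 'moment': array([-0.0126, -0.0165,  0.0424]), 'grip_force': np.float64(0.0), 'grip_width': np.float64(0.0868)}
371.64829954431775 320.9940077375476 234.86995168897752 [[ 8.000e-04 -9.678e-01 -2.518e-01  6.780e-02]
 [ 1.000e+00  8.000e-04  3.000e-04 -3.000e-04]
 [-1.000e-04 -2.518e-01  9.678e-01 -1.613e-01]
 [ 0.000e+00  0.000e+00  0.000e+00  1.000e+00]]
```

View pics/w1.png

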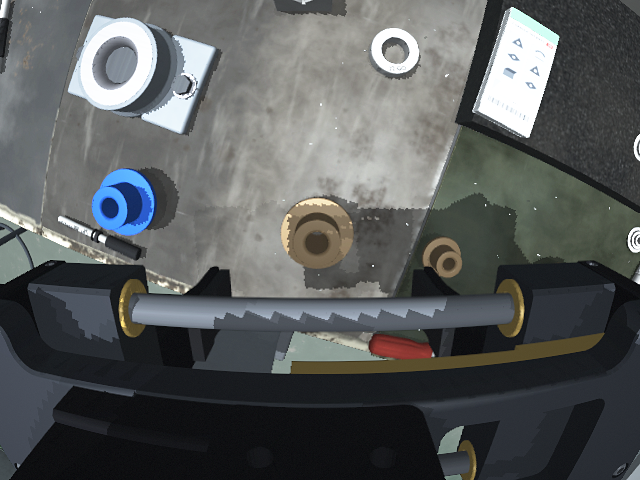

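Wrist view: middle sleeve at (317,234), blue at (124,203), housing bore at (122,65), small sleeve at (441,257). I now refine the sleeve and bore positions from here.

```bash
cat >> m.py <<'E'
from scipy.spatial.transform import Rotation as R
def wcirc(c,o,pts,z):
    x=pts.reshape(-1,2)-[c['cx'],c['cy']]; r=np.hypot(*x.T); th=r/c['fx']
    d=np.c_[x/r[:,None]*np.sin(th)[:,None],np.cos(th)]
    M=np.array(c['mount']);Q=R.from_quat(o['tool_rot']).as_matrix()
    d=d@(Q@M[:3,:3]).T; p=Q@M[:3,3]+o['position']
    P=(p+d*((z-p[2])/d[:,2])[:,None])[:,:2]*1000
    return cv2.fitEllipse(P.astype(np.float32).reshape(-1,1,2))
def tool(o,w): return R.from_quat(o['tool_rot']).inv().apply(np.array(w)-o['position'])
E
python3 - <<'E'
from m import *
c=L('pics/w1.png');o=np.load('pics/o1.npy',allow_pickle=True).item()
hsv=cv2.cvtColor(c['pixels'],cv2.COLOR_BGR2HSV)
k=cv2.inRange(hsv,(8,60,50),(28,255,255));k[:190]=0;k[275:]=0;k[:,:270]=0;k[:,365:]=0
cs,_=cv2.findContours(k,cv2.RETR_EXTERNAL,cv2.CHAIN_APPROX_NONE);q=max(cs,key=cv2.contourArea)
print('full',wcirc(c,o,q,.03)); up=q[q[:,0,1]<237]; print('upper',wcirc(c,o,up,.03))
g=cv2.cvtColor(c['pixels'],cv2.COLOR_BGR2GRAY);b=g[10:120,70:178]
for th in(190,205,220):
    k=np.zeros_like(g);k[10:120,70:178]=(b>th)*255
    cs,_=cv2.findContours(k,cv2.RETR_CCOMP,cv2.CHAIN_APPROX_NONE)
    for q in sorted(cs,key=cv2.contourArea)[-2:]:
        if len(q)>20: print(th,wcirc(c,o,q,.044))
E
```

```text
full ((450.0604553222656, -95.0474853515625), (54.84843444824219, 55.280765533447266), 120.13908386230469)
upper ((449.6705017089844, -95.14768981933594), (55.07330322265625, 56.08335494995117), 106.2110595703125)
190 ((532.3784790039062, 98.27545166015625), (43.64823532104492, 44.00165939331055), 166.71629333496094)
190 ((532.4442138671875, 100.90097045898438), (77.4953384399414, 80.08576202392578), 172.26953125)
205 ((532.33642578125, 98.28307342529297), (44.07632827758789, 44.16352462768555), 3.0692200660705566)
205 ((532.482177734375, 100.83380889892578), (76.9094467163086, 79.86154174804688), 173.74288940429688)
220 ((532.3128051757812, 98.33757019042969), (44.301849365234375, 44.357208251953125), 19.26046371459961)
220 ((531.8196411132812, 100.02579498291016), (75.31482696533203, 78.63774871826172), 27.554454803466797)
```

Request:
arm_command(delta_rot=[[0,0,0],[0,0,0],[0,0,0],[0,0,0],[0,0,0],[0,0,0],[0,0,0],[0,0,0],[0,0,0],[0,0,0]], delta_pos=[[-0.002,-0.003,0.015],[-0.002,-0.003,0.035],[-0.002,-0.003,0.055],[-0.002,-0.003,0.075],[-0.002,-0.003,0.09],[-0.002,-0.003,0.1],[-0.002,-0.003,0.107],[-0.002,-0.003,0.107],[-0.002,-0.003,0.107],[-0.002,-0.003,0.107]], gripper=[-1,-1,-1,-1,-1,-1,-1,-1,-1,-1])

```text
time: 2.65
position: [0.4508, -0.0947, 0.0363]
tool_rot: [0.987, 0.163, 0.001, 0.0]
ft_force: [0.2, -0.5, 0.4]
grip_width: 0.0873
grip_force: 0.0
```

Run:
```python
from m import *
o=status.get_obs();c=snap('wrist','pics/w2.png');np.save('pics/o2.npy',o,allow_pickle=True)
print(o['position'],o['tool_rot'],o['ft_force'])
# midpoint direction: project TCP-level finger plane
hsv=cv2.cvtColor(c['pixels'],cv2.COLOR_BGR2HSV)
k=cv2.inRange(hsv,(8,60,50),(28,255,255))
cv2.imwrite('pics/w2c.png',cv2.resize(c['pixels'][150:450,120:520],(800,600)))
```

```text
[ 0.4507695  -0.09471008  0.03628696] [9.86669608e-01 1.62734146e-01 6.77488011e-04 4.73469390e-04] [ 0.16085249 -0.52157639  0.36660693]
```

View pics/w2c.png

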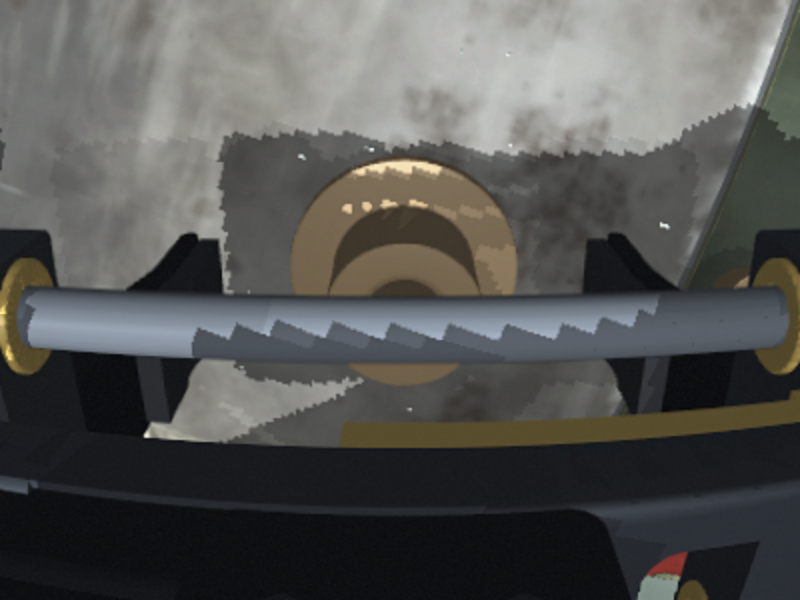

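Crop: the sleeve sits centred between the fingers, which stand clear above its flange. I go down 4 mm and grip.

Request:
arm_command(delta_rot=[[0,0,0],[0,0,0],[0,0,0],[0,0,0],[0,0,0],[0,0,0],[0,0,0],[0,0,0],[0,0,0],[0,0,0],[0,0,0],[0,0,0]], delta_pos=[[0,0,0.002],[0,0,0.004],[0,0,0.004],[0,0,0.004],[0,0,0.004],[0,0,0.004],[0,0,0.004],[0,0,0.004],[0,0,0.004],[0,0,0.004],[0,0,0.004],[0,0,0.004]], gripper=[-1,-1,-1,1,1,1,1,1,1,1,1,1], grip_force=45)

```text
time: 3.7
position: [0.4503, -0.094, 0.0315]
tool_rot: [0.987, 0.163, 0.0, 0.0]
ft_force: [0.1, -0.1, 0.9]
grip_width: 0.0351
grip_force: 0.3
```

Request:
arm_command(delta_rot=[[0,0,0],[0,0,0],[0,0,0],[0,0,0],[0,0,0],[0,0,0],[0,0,0],[0,0,0],[0,0,0],[0,0,0]], delta_pos=[[0,0,0],[0,0,0],[0,0,0],[0,0,0],[0,0,-0.005],[0,0,-0.015],[0,0,-0.03],[0,0,-0.05],[0,0,-0.07],[0,0,-0.07]], gripper=[1,1,1,1,1,1,1,1,1,1])

```text
time: 4.53
position: [0.4519, -0.0946, 0.1044]
tool_rot: [0.987, 0.163, 0.002, 0.002]
ft_force: [0.5, -0.1, -1.2]
grip_width: 0.0334
grip_force: 44.9
```

Request:
arm_command(delta_rot=[[0,0,0],[0,0,0],[0,0,0],[0,0,0],[0,0,0],[0,0,0],[0,0,0],[0,0,0],[0,0,0],[0,0,0],[0,0,0],[0,0,0]], delta_pos=[[0.005,-0.005,-0.01],[0.018,-0.02,-0.02],[0.036,-0.04,-0.02],[0.054,-0.06,-0.02],[0.072,-0.08,-0.02],[0.09,-0.1,-0.02],[0.108,-0.12,-0.02],[0.125,-0.14,-0.02],[0.136,-0.152,-0.02],[0.1395,-0.156,-0.02],[0.1395,-0.156,-0.02],[0.1395,-0.156,-0.02]], gripper=[1,1,1,1,1,1,1,1,1,1,1,1])

```text
time: 5.53
position: [0.5311, 0.0982, 0.1209]
tool_rot: [0.987, 0.163, -0.001, 0.0]
ft_force: [-0.5, 0.4, -0.5]
grip_width: 0.0335
grip_force: 44.9
```

Run:
```python
from m import *
o=status.get_obs();print(o['position'],o['tool_rot'],o['ft_force'])
c=snap('wrist','pics/w3.png');s=snap('scene','pics/s3.png')
a=cv2.resize(c['pixels'][120:420,180:460],(400,430));b=cv2.resize(s['pixels'][180:380,140:340],(400,430))
cv2.imwrite('pics/c3.png',np.hstack([a,b]))
# held flange underside (z=TCP) outline, upper part, in wrist view
k=cv2.inRange(cv2.cvtColor(c['pixels'],cv2.COLOR_BGR2HSV),(8,60,40),(28,255,255));k[:,:240]=0;k[:,400:]=0
cs,_=cv2.findContours(k,cv2.RETR_EXTERNAL,cv2.CHAIN_APPROX_NONE);q=max(cs,key=cv2.contourArea)
print(cv2.boundingRect(q)); y=q[:,0,1]; 
print('flange top z=TCP-.002',wcirc(c,o,q[y<y.min()+30],o['position'][2]-.002))
```

```text
[0.53111712 0.09824898 0.12091344] [ 9.86550043e-01  1.63456325e-01 -1.02012555e-03  3.27257054e-05] [-0.53364475  0.37568312 -0.48318179]
(268, 230, 108, 68)
flange top z=TCP-.002 ((528.648681640625, 97.28837585449219), (55.841209411621094, 60.48582458496094), 111.93292999267578)
```

View pics/c3.png

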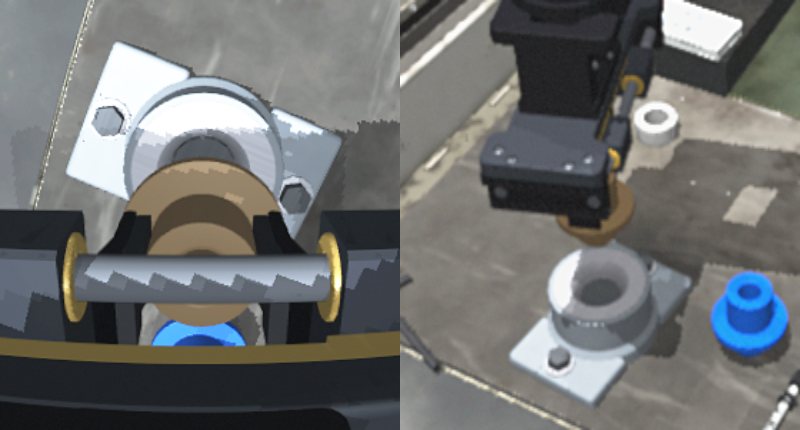

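The crop shows the held sleeve upright just over the bore, slightly short in x. I shift 2.5 mm and lower it into the lead-in.

Request:
arm_command(delta_rot=[[0,0,0],[0,0,0],[0,0,0],[0,0,0],[0,0,0],[0,0,0],[0,0,0],[0,0,0],[0,0,0],[0,0,0],[0,0,0],[0,0,0]], delta_pos=[[0.0025,0.001,0.005],[0.0025,0.001,0.015],[0.0025,0.001,0.025],[0.0025,0.001,0.033],[0.0025,0.001,0.038],[0.0025,0.001,0.042],[0.0025,0.001,0.045],[0.0025,0.001,0.047],[0.0025,0.001,0.049],[0.0025,0.001,0.051],[0.0025,0.001,0.051],[0.0025,0.001,0.051]], gripper=[1,1,1,1,1,1,1,1,1,1,1,1])

```text
time: 6.63
position: [0.5349, 0.0985, 0.0707]
tool_rot: [0.987, 0.163, 0.0, 0.0]
ft_force: [-0.1, -0.3, -0.8]
grip_width: 0.0333
grip_force: 44.9
```

Run:
```python
from m import *
o=status.get_obs();print(o['position'],o['ft_force'],o['moment'])
c=snap('wrist','pics/w4.png');s=snap('scene','pics/s4.png')
a=cv2.resize(c['pixels'][120:420,180:460],(400,430));b=cv2.resize(s['pixels'][230:370,170:310],(400,430))
cv2.imwrite('pics/c4.png',np.hstack([a,b]))
```

```text
[0.53491254 0.09849732 0.07067411] [-0.08524537 -0.34314842 -0.76151542] [ 0.01155197 -0.00543221  0.01082345]
```

View pics/c4.png

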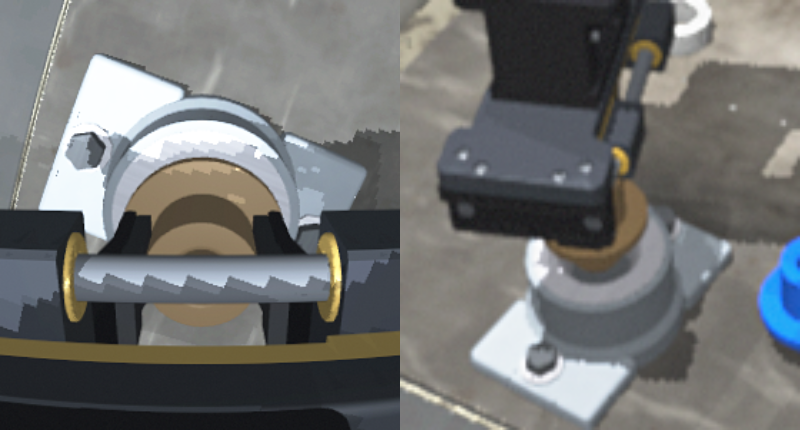

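The crop shows the nose inside the lead-in and no contact force. I continue down slowly.

Request:
arm_command(delta_rot=[[0,0,0],[0,0,0],[0,0,0],[0,0,0],[0,0,0],[0,0,0]], delta_pos=[[-0.0005,0,0.001],[-0.0005,0,0.002],[-0.0005,0,0.003],[-0.0005,0,0.004],[-0.0005,0,0.005],[-0.0005,0,0.005]], gripper=[1,1,1,1,1,1], grip_force=60)

```text
time: 7.23
position: [0.5342, 0.0983, 0.0653]
tool_rot: [0.987, 0.163, -0.0, -0.0]
ft_force: [0.2, 0.4, -0.8]
grip_width: 0.0328
grip_force: 59.9
```

Request:
arm_command(delta_rot=[[0,0,0],[0,0,0],[0,0,0],[0,0,0],[0,0,0],[0,0,0]], delta_pos=[[0,0,0.001],[0,0,0.002],[0,0,0.003],[0,0,0.004],[0,0,0.005],[0,0,0.005]], gripper=[1,1,1,1,1,1])

```text
time: 7.73
position: [0.5345, 0.0983, 0.0615]
tool_rot: [0.987, 0.163, 0.0, 0.0]
ft_force: [-0.2, -0.3, 6.6]
grip_width: 0.0328
grip_force: 59.9
```

Request:
arm_command(delta_rot=[[0,0,0],[0,0,0],[0,0,0],[0,0,0],[0,0,0],[0,0,0],[0,0,0],[0,0,0]], delta_pos=[[0,0,0.001],[0,0,0.002],[0,0,0.003],[0,0,0.004],[0,0,0.005],[0,0,0.006],[0,0,0.006],[0,0,0.006]], gripper=[1,1,1,1,1,1,1,1])

```text
time: 8.4
position: [0.5345, 0.0983, 0.0555]
tool_rot: [0.987, 0.163, 0.0, 0.0]
ft_force: [-1.2, -0.8, 5.7]
grip_width: 0.0331
grip_force: 59.9
```

Request:
arm_command(delta_rot=[[0,0,0],[0,0,0],[0,0,0],[0,0,0],[0,0,0],[0,0,0]], delta_pos=[[0,0,0.001],[0,0,0.002],[0,0,0.003],[0,0,0.003],[0,0,0.003],[0,0,0.003]], gripper=[1,1,1,1,1,1])

```text
time: 8.9
position: [0.5345, 0.0983, 0.0525]
tool_rot: [0.987, 0.163, 0.0, 0.0]
ft_force: [-0.8, -0.2, 6.2]
grip_width: 0.0329
grip_force: 59.8
```

Still only the disc's friction, so I continue in 1 mm steps until the flange bottoms.

Request:
arm_command(delta_rot=[[0,0,0],[0,0,0],[0,0,0],[0,0,0]], delta_pos=[[0,0,0.0005],[0,0,0.001],[0,0,0.001],[0,0,0.001]], gripper=[1,1,1,1])

```text
time: 9.23
position: [0.5345, 0.0983, 0.0516]
tool_rot: [0.987, 0.163, 0.0, 0.0]
ft_force: [-1.6, -0.2, 7.3]
grip_width: 0.0328
grip_force: 59.8
```

Request:
arm_command(delta_rot=[[0,0,0],[0,0,0],[0,0,0],[0,0,0]], delta_pos=[[0,0,0.0005],[0,0,0.001],[0,0,0.001],[0,0,0.001]], gripper=[1,1,1,1])

```text
time: 9.57
position: [0.5345, 0.0983, 0.0512]
tool_rot: [0.987, 0.163, 0.0, 0.0]
ft_force: [-3.0, -0.6, 12.0]
grip_width: 0.033
grip_force: 59.8
```

Request:
arm_command(delta_rot=[[0,0,0],[0,0,0],[0,0,0],[0,0,0]], delta_pos=[[0,0,0.0005],[0,0,0.001],[0,0,0.001],[0,0,0.001]], gripper=[1,1,1,1])

```text
time: 9.9
position: [0.5346, 0.0983, 0.0511]
tool_rot: [0.987, 0.163, 0.001, 0.0]
ft_force: [-4.1, -0.4, 18.2]
grip_width: 0.0332
grip_force: 59.8
```

Request:
arm_command(delta_rot=[[0,0,0],[0,0,0],[0,0,0],[0,0,0]], delta_pos=[[0,0,0.0005],[0,0,0.001],[0,0,0.001],[0,0,0.001]], gripper=[1,1,1,1])

```text
time: 10.23
position: [0.5346, 0.0983, 0.051]
tool_rot: [0.987, 0.163, 0.001, 0.0]
ft_force: [-4.8, -0.3, 25.2]
grip_width: 0.0328
grip_force: 59.8
```

It has bottomed: force climbs with no travel. I relieve the load, release and retract.

Request:
arm_command(delta_rot=[[0,0,0],[0,0,0],[0,0,0],[0,0,0],[0,0,0],[0,0,0],[0,0,0],[0,0,0],[0,0,0],[0,0,0],[0,0,0],[0,0,0]], delta_pos=[[0,0,-0.001],[0,0,-0.0025],[0,0,-0.0025],[0,0,-0.0025],[0,0,-0.0025],[0,0,-0.0025],[0,0,-0.0025],[0,0,-0.0025],[0,0,-0.0025],[0,0,-0.0025],[0,0,-0.0025],[0,0,-0.0025]], gripper=[1,1,-1,-1,-1,-1,-1,-1,-1,-1,-1,-1])

```text
time: 11.23
position: [0.5342, 0.0983, 0.0498]
tool_rot: [0.987, 0.163, -0.0, -0.0]
ft_force: [0.1, -0.2, -1.3]
grip_width: 0.085
grip_force: 0.0
```

Request:
arm_command(delta_rot=[[0,0,0],[0,0,0],[0,0,0],[0,0,0],[0,0,0],[0,0,0],[0,0,0],[0,0,0],[0,0,0],[0,0,0],[0,0,0],[0,0,0]], delta_pos=[[0,0,-0.005],[0,0,-0.015],[0,0,-0.03],[0,0,-0.05],[0,0,-0.08],[0,0,-0.11],[-0.02,0.02,-0.13],[-0.04,0.045,-0.14],[-0.06,0.07,-0.14],[-0.08,0.09,-0.14],[-0.08,0.09,-0.14],[-0.08,0.09,-0.14]], gripper=[-1,-1,-1,-1,-1,-1,-1,-1,-1,-1,-1,-1])

```text
time: 12.23
position: [0.4873, -0.0136, 0.1911]
tool_rot: [0.987, 0.162, 0.001, 0.0]
ft_force: [1.0, -0.1, 0.7]
grip_width: 0.0869
grip_force: 0.0
```

Run:
```python
from m import *
o=status.get_obs();print(o['position'],o['ft_force'],o['grip_width'])
c=snap('wrist','pics/w5.png');s=snap('scene','pics/s5.png')
a=cv2.resize(c['pixels'],(400,300));b=cv2.resize(s['pixels'][150:390,120:440],(400,300))
d=cv2.resize(s['pixels'][260:380,170:330],(400,300),interpolation=cv2.INTER_CUBIC);t=snap('top','pics/t5.png')
e=cv2.resize(t['pixels'][150:285,180:360],(400,300))
cv2.imwrite('pics/c5.png',np.vstack([np.hstack([a,b]),np.hstack([d,e])]))
k=cv2.inRange(cv2.cvtColor(s['pixels'],cv2.COLOR_BGR2HSV),(8,70,40),(28,255,255))[260:380,170:330];
cs,_=cv2.findContours(k,cv2.RETR_EXTERNAL,cv2.CHAIN_APPROX_NONE)
if cs:
    q=max(cs,key=cv2.contourArea)+[170,260];y=q[:,0,1];print('scene rect',cv2.boundingRect(q),circ(s,q[y>np.median(y)],.050))
```

```text
[ 0.48730619 -0.01363547  0.19107865] [ 1.03443273 -0.12257509  0.69632419] 0.08694481272769856
scene rect (221, 288, 37, 36) ((532.8582763671875, 98.51667022705078), (53.21636199951172, 55.92792892456055), 18.726552963256836)
```

View pics/c5.png

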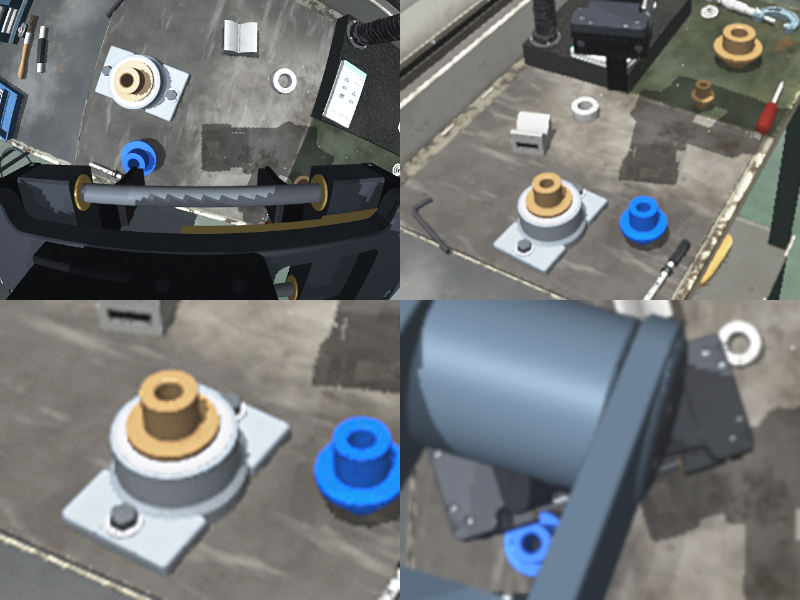

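The crops show the sleeve seated with its flange on the housing face, centred on the bore (532.9, 98.5 mm). The small and large sleeves and the blue part have not moved, and the gripper is clear.

```bash
python3 -c "
from rig import robot
print(robot.hand_in())"
```

```text
the job is handed in; nothing more can be done
None
```

I pressed the middle bronze sleeve into the bore until its flange bottomed on the housing face and released it. The other two sleeves and the blue look-alike were left untouched, and I handed the job in about 12 s into the 42 s allowed; no verdict was shown.

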